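Pin the inspection carriage into its dock

ROBOT

A 6-joint arm with a two-finger parallel gripper is mounted at the origin on the work surface. World frame = base frame: x ahead of the robot, y to its left, z up, the work surface at z = 0. Lengths are in mm, angles in rad, forces in N, time in s.
With the tool pointing down it reaches from about 325 to 900 mm from the base axis. Payload 3.5 kg.
Tool frame: the origin (TCP) lies midway between the tips of the shut fingers; the grasp point (between the pads) lies 19 mm behind it (robot.hold_point_z is the distance from the TCP to the grasp point, in mm); z points along the fingers, y is the line along which they close (so a half turn about z gives the same grasp; the last joint's range is limited). The gripper opens to 85 mm and grips with 20 to 120 N. Pads are 22 mm wide; open, the fingers measure 114 mm over their backs; the gripper's body (76 mm by 85 mm) begins 54 mm behind the grasp point. The pads swing forward as they close: fully open they stand 13 mm farther back than shut.
Start: joints at [-1.435, 0.276, -0.026, 1.268, 0, 1.467], TCP at [147.823, -607.264, 231.313] pointing down, gripper open.
Joint ranges: [-3.12, 3.12], [-0.85, 1.88], [-1.08, 1.24], [-1.95, 2.15], [-1.57, 1.53], [-3.14, 3.14]. Speed limits (rad/s): [2.57, 2.57, 3.14, 3.14, 3.14, 3.14].

INTERFACE

Orientations are given as a unit quaternion [x, y, z, w].
In Python, from station import robot, eyes gives the robot as it stands. The module is installed in compiled form; this text tells all that it offers.
- The arm moves only by the shell command python3 -m crank 'ROWS' [OPENING]. ROWS is JSON, a list of rows, each a list of 6 numbers: the shift along the world's x, y, z in m, then the turn, a rotation vector about the world's x, y, z in rad. In form: [[dx, dy, dz, ax, ay, az], ...]. A call has exactly 8 rows; each row is the pose to reach, as a shift and turn from the pose commanded when the call began; what a row does not reach only later rows make up. A row lasts 1/12 s, in which the tool goes at most 41.7 mm and 7.16 degrees, less where a joint would pass 70% of its speed; a pose out of reach is approached as far as the arm can. A call with a gripper value outside its range is refused whole. OPENING is the finger opening in m, from 0 to 0.0854, set as the call begins (- or left out, the last holds). The fingers move at their own pace and stop on an object; the grip force is fixed at half the most. Time passes only in rows, so rows that repeat a pose let the fingers close, or fill a call up. It gives the time, the measured TCP pose, the force, the opening and the grip force at its end, in the units of the state.
- robot.observe(): the state, without advancing time (a new reading comes with each control period).
- eyes.capture(name): name is "side" or "top"; returns a dict with "img" (384x512x3 uint8, red, green, blue), "intrinsics" (3x3 intrinsics, pixels), "D" ([k1, k2, p1, p2, k3] as OpenCV has them; the pictures are not rectified), "R" (3x3) and "t" (3): a world point X has camera coordinates R X + t. Camera axes: x right, y down, z forward; pixel columns grow to the right and rows downward; lengths in mm; the calibration is good to about 2 mm. A picture is of the moment at which its call begins. There is no depth.
- robot.finish_job(): hands the job in; it is judged then, once.
The state is a dict: "t": time; "q": joint angles; "joint_vel": joint speeds; "tau": joint torques, N m; "tool_pos": TCP position; "eef_rot": TCP orientation; "contact_force": force on the tool from outside, world axes, zero at the start; "torque": the same for the moment, N m; "gripper_width": finger opening in mm; "gripper_force": force on a finger pad.
Only numpy, scipy, OpenCV 4.12 (cv2) and the standard library are available. Lean on these libraries where they do the work, as an engineer would, in place of code of your own. Each camera call takes 0.05 s, during which the arm holds its last target. There are 200 camera calls.

TASK

Push the circuit-board carriage along its rail until its tongue is fully home in the clevis, then push the hitch pin through the cross hole until its head is tight against the clevis. Finally swing the pin's sprung wire loop up, over the clevis and down past the pin's tip so that it snaps fully shut beneath the tip, and let go, leaving the loose things on the bench where they are.

Things in the scene. Friction and masses are not known exactly. Their poses are not given: they have to be found in the camera images.
- dock: Docking rail fixed to the bench; origin on the bench below the clevis centre. DOCK AXES (shared by the points below save loop_bar): x = pin's axis, the way the pin is pushed (away from the robot, yaw within 0.3 rad); y along the rail to the carriage; z up. Base plate x -55..55, y -40..260 mm, 12 mm high, with a 28 mm high cross bar at y 248..260.
- clevis (a point): Centre of the cross hole, midway between the two upright grey clevis cheeks of the dock, 70 mm above the bench. Each cheek is 15 mm thick (x), 50 mm wide (y), top 88 mm above the bench; together they span x -25 to +25 mm with a 20 mm gap for the tongue.
- push_plate (a point): Centre of the outer face (faces dock +y; push it to -y) of the carriage's upright end plate, 80 mm wide, 26 to 100 mm above the bench; 70 mm up. At home 170 mm from the clevis in dock y. Carriage: 120 x 100 mm aluminium tray with a green board; at the clevis end a tongue 16 mm thick, 28 mm high, with an 18 mm cross hole.
- carriage (a joint): How far the carriage is from home, m: 0 = home against a hard stop, holes lined up; grows towards dock +y, to 0.065. Starts 0.03 to 0.06. About 3 N of friction; it stays where it is left.
- pin (a joint): How far the pin is from home, m: 0 = head tight against the clevis (hard stop), grows as it is drawn out towards dock -x, to 0.079. Starts at 0.067 to 0.078, tip held in the near cheek. About 5 N of friction; stays where it is left. If the carriage is not home the pin jams on the tongue or bars its way.
- pin_head (a point): Centre of the flat robot-side face of the pin's round head: push it to dock +x. Head 32 mm in diameter, 20 mm thick. A level cross axle (along dock y, 86 mm long, 8 mm thick), 10 mm in from this face, is the loop's hinge. 70 mm above the bench; at home 45 mm from the clevis in dock -x.
- pin_tip (a point): Rounded end of the pin's 14 mm steel shaft, 100 mm from pin_head in dock +x. At home it stands 30 mm proud of the far cheek.
- loop (a joint): Swing of the wire loop, rad: 0 = fully shut (hard stop), grows as it opens up and back, to 3.0. The bar's elevation seen from the axle is (joint - 0.17) rad above dock +x; shut, it lies 15 mm below the axle's level. Starts 2.7 to 2.95, leaning back to the robot. Friction 0.045 N m: stays about where left. At 0.26 the bar meets the pin's tip: press with 6 to 12 N until it snaps past.
- loop_bar (a point): Middle of the loop's straight cross bar: 6 mm steel wire, 72 mm long, along dock y, 87.5 mm from the axle (springs out 3 mm over the tip). Legs 36 mm either side of the pin's axis (66 mm free between them, room to push the head), bowed 34 mm (upward when shut) to clear clevis and tongue. Shut, the bar lies just beyond and beneath the tip; press it beside the middle to miss the tip.
- flux: Yellow square flux dispenser, 42 mm wide, 53 mm high, steel lid; beside the clevis, on dock -y. Bystander: leave it where it is. Origin at its underside.
- solder: Grey solder reel, 60 mm in diameter, 32 mm high; on the robot's side of the rail. Bystander: leave it where it is. Origin at its underside.
- driver: Screwdriver with black handle, 170 mm, lying beyond the rail. Bystander: leave it where it is. Origin at its underside.
- brush: Flat brush with wooden handle, 160 mm, on the right. Bystander: leave it where it is. Origin at its underside.
- jar: Amber jar with black lid, 48 mm in diameter, 60 mm high, on the right. Bystander: leave it where it is. Origin at its underside.
- tray: Low black divided parts tray, 110 x 150 x 30 mm, on the left. Bystander: leave it where it is. Origin at its underside.
- blower: Rubber dust blower standing upright, 38 mm in diameter, 88 mm high, on the left. Bystander: leave it where it is. Origin at its underside.

How it is judged:
By the outcome, as a careful person would: the job done as asked, in the order asked, and still so for the second after the job is handed in, with the robot touching nothing.
It also fails if it takes over 64 s, if anything falls off the work surface, if the arm or the gripper's body presses on something with over 40 N, if the wrist force passes 120 N, or if a joint passes its speed limit or range.

## Working session

There is one attempt and no reset: what is moved stays moved. The work goes in short steps, Python scripts to look and compute and a shell command to move; the robot and the scene stay as the last step left them, time stands still between calls to the robot, and variables do not carry over. Pictures are saved under pics/ and viewed, at most 10 in all, crops included, and the job is handed in when it is done.

```bash
mkdir -p pics; cat > h.py <<'E'
import numpy as np, cv2
from station import robot, eyes
def cap(n,save=None):
    c=eyes.capture(n)
    if save: cv2.imwrite('pics/'+save,c['img'][:,:,::-1])
    return {k:np.array(v) for k,v in c.items()}
def ray(c,uv):
    p=cv2.undistortPoints(np.array([[uv]],float),c['intrinsics'].astype(float),c['D'].astype(float))[0,0]
    R=c['R'];return -R.T@c['t'],R.T@np.array([p[0],p[1],1.])
def onz(c,uv,z):
    o,d=ray(c,uv);return o+d*(z-o[2])/d[2]
def two(c1,a,c2,b):
    o1,d1=ray(c1,a);o2,d2=ray(c2,b)
    s=np.linalg.lstsq(np.c_[d1,-d2],o2-o1,rcond=None)[0]
    p,q=o1+s[0]*d1,o2+s[1]*d2
    return (p+q)/2,np.linalg.norm(p-q)
def proj(c,X):
    return cv2.projectPoints(np.array(X,float).reshape(-1,3),cv2.Rodrigues(c['R'])[0],c['t'].astype(float),c['intrinsics'].astype(float),c['D'].astype(float))[0][:,0]
E
python3 - <<'E'
from h import *
np.set_printoptions(precision=3,suppress=True)
for n in('top','side'):
    c=cap(n,n+'0.png');np.savez(n+'0.npz',**c);print(n,-c['R'].T@c['t'],c['R'][2],c['intrinsics'][0,0])
print(robot.observe())
E
```

```text
top [ 475.531   10.851 1236.013] [ 0.072 -0.011 -0.997] 404.5192605743888
side [-141.281  695.331 1208.133] [ 0.461 -0.457 -0.761] 493.18093475938366
{'t': 0.1, 'q': array([-1.435,  0.277, -0.028,  1.268, -0.   ,  1.467]), 'joint_vel': array([ 0.001, -0.002,  0.002,  0.001,  0.001,  0.   ]), 'tau': array([  0.   , -44.671,  29.613,   0.008,  -0.   ,  -0.   ]), 'tool_pos': array([ 147.717, -606.575,  230.249]), 'eef_rot': array([ 0.993,  0.119, -0.   , -0.001]), 'contact_force': array([ 0.148,  0.394, -0.291]), 'torque': array([0.016, 0.011, 0.038]), 'gripper_force': 0.0, 'gripper_width': 85.28593739050564}
```

View pics/top0.png

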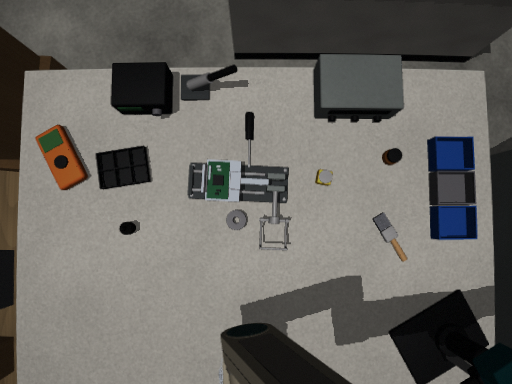

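View pics/side0.png

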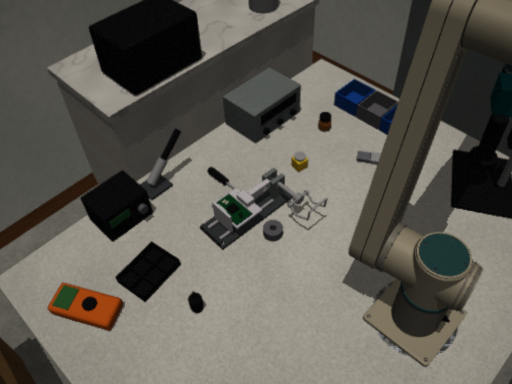

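The top view shows the dock at about (188..289, 160..203), the clevis near (276,185), the pin and open loop down to (275,248), and the flux at (324,177). In the side view the dock is at about (200..290, 175..243). I'll enlarge both.

```bash
python3 - <<'E'
import cv2,numpy as np
a=cv2.imread('pics/top0.png')[150:260,180:340];b=cv2.imread('pics/side0.png')[150:250,195:335]
cv2.imwrite('pics/t0c.png',cv2.resize(a,None,fx=5,fy=5,interpolation=cv2.INTER_CUBIC))
cv2.imwrite('pics/s0c.png',cv2.resize(b,None,fx=5.5,fy=5.5,interpolation=cv2.INTER_CUBIC))
E
```

```text
(no output)
```

View pics/t0c.png

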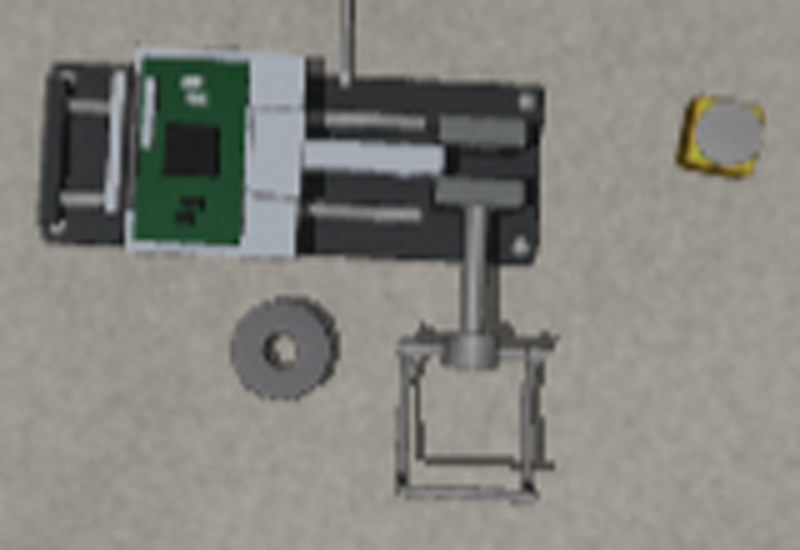

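View pics/s0c.png

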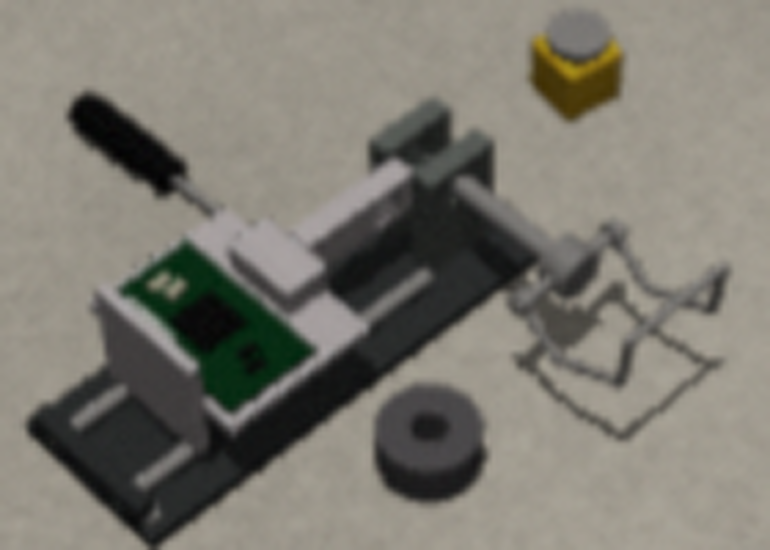

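The zoomed crops show these positions:
- **Top:** cheek tops span (437..525, 117..205), base plate corners are (50,65), (545,87), (537,263), (40,242), and the pin head's near face is about (470,366). The bar runs (400,492) to (535,494), and the end plate's top edge is about u=118.
- **Side:** the pin head is about (572,262), and the bar runs (622,380) to (722,268).

```bash
cat > g.py <<'E'
from h import *
np.set_printoptions(precision=1,suppress=True)
T=dict(np.load('top0.npz'));S=dict(np.load('side0.npz'))
t=lambda u,v:((u+.5)/5-.5+180,(v+.5)/5-.5+150)
s=lambda u,v:((u+.5)/5.5-.5+195,(v+.5)/5.5-.5+150)
E
python3 - <<'E'
from g import *
B=np.array([onz(T,t(*p),12)[:2] for p in[(52,65),(545,87),(537,263),(40,242)]])
L=np.array([[55,260],[55,-40],[-55,-40],[-55,260]],float)
def fit(L,B):
    a,b=L-L.mean(0),B-B.mean(0)
    th=np.arctan2((a[:,0]*b[:,1]-a[:,1]*b[:,0]).sum(),(a*b).sum())
    R=np.array([[np.cos(th),-np.sin(th)],[np.sin(th),np.cos(th)]]);o=B.mean(0)-R@L.mean(0);return th,R,o
th,R,o=fit(L,B);print('th',th,'o',o);print('res',(L@R.T+o-B))
C=np.array([onz(T,t(*p),88)[:2] for p in[(440,117),(525,120),(525,206),(437,203)]])
print('cheek ctr',C.mean(0),(C-o)@R)
# side check of cheeks & base
D=lambda P:np.r_[0,0,0]+np.c_[np.array(P)[:,:2]@R.T+o,np.array(P)[:,2]]
q=proj(S,D([[-25,-25,88],[-25,25,88],[25,25,88],[-55,260,12],[55,260,12],[-55,-40,12]]))
print('side pred',(q-[195,150]+.5)*5.5-.5)
for n,p in dict(headbot=(470,366),).items(): print(n,(onz(T,t(*p),70)[:2]-o)@R)
for n,a,b in[('barL',(402,491),(622,380)),('barR',(532,494),(722,268)),('axL',(403,345),(520,300)),('axR',(550,342),(612,230)),('head',(470,358),(575,262))]:
    P,e=two(T,t(*a),S,s(*b));print(n,P,'dock',(P[:2]-o)@R,P[2],'err',e)
for n,p,z in[('platetopA',(118,72),100),('platetopB',(108,208),100),('reel',(285,350),32),('flux',(728,132),53)]:
    P=onz(T,t(*p),z);print(n,P,(P[:2]-o)@R)
E
```

```text
th -0.048197904376813934 o [574.9 -57.6]
res [[ 1.1 -0.1]
 [ 1.1  1. ]
 [-1.4  0.3]
 [-0.8 -1.2]]
cheek ctr [574.8 -57.6] [[ 24.2  24.8]
 [ 24.7 -23.8]
 [-24.5 -25.7]
 [-25.   24.4]]
side pred [[496.7 136.9]
 [432.6 182.9]
 [371.1 135.4]
 [154.3 536.3]
 [ 26.5 417.3]
 [549.5 240. ]]
headbot [-116.8    0.9]
barL [389.3  -9.7  73.6] dock [-187.7   38.9] 73.63415539949222 err 5.511198093755425
barR [387.7 -83.2 103. ] dock [-185.8  -34.6] 103.02313379546229 err 0.7330845415194668
axL [469.9 -13.1  69.8] dock [-107.1   39.3] 69.75159309339051 err 1.7203894172191485
axR [473.  -97.7  54.2] dock [-99.9 -45. ] 54.242011558409445 err 3.1937024124557163
head [462.8 -50.9  74.8] dock [-112.3    1.2] 74.83036612370233 err 0.34128255522080464
platetopA [625.2 148.5 100. ] [ 40.3 208.3]
platetopB [548.2 153.7 100. ] [-36.9 209.8]
reel [467.7  56.7  32. ] [-112.6  109. ]
flux [ 594.8 -205.4   53. ] [  27.  -146.7]
```

```bash
python3 -m crank '[[0.018,0.033,0,0,0,0.05],[0.036,0.066,0,0,0,0.107],[0.055,0.098,0,0,0,0.16],[0.073,0.131,0,0,0,0.214],[0.091,0.164,0,0,0,0.268],[0.110,0.197,0,0,0,0.321],[0.128,0.230,0,0,0,0.375],[0.146,0.262,0,0,0,0.428]]' 0
python3 -m crank '[[0.018,0.033,0,0,0,0.05],[0.036,0.066,0,0,0,0.107],[0.055,0.098,0,0,0,0.16],[0.073,0.131,0,0,0,0.214],[0.091,0.164,0,0,0,0.268],[0.110,0.197,0,0,0,0.321],[0.128,0.230,0,0,0,0.375],[0.146,0.262,0,0,0,0.428]]'
python3 -m crank '[[0.018,0.033,0,0,0,0.05],[0.036,0.066,0,0,0,0.107],[0.055,0.098,0,0,0,0.16],[0.073,0.131,0,0,0,0.214],[0.091,0.164,0,0,0,0.268],[0.110,0.197,0,0,0,0.321],[0.146,0.262,0,0,0,0.428],[0.146,0.262,0,0,0,0.428]]'
python3 -c "
from station import robot
print(robot.observe()['q'])"
```

```text
t: 0.77
tool_pos: [294.0, -343.1, 230.9]
eef_rot: [0.945, 0.328, -0.0, -0.0]
contact_force: [1.1, 0.2, 0.1]
gripper_width: -0.0
gripper_force: 0.0
t: 1.43
tool_pos: [440.0, -81.2, 231.1]
eef_rot: [0.853, 0.522, -0.0, -0.0]
contact_force: [1.0, -0.2, -0.8]
gripper_width: 0.0
gripper_force: 0.0
t: 2.1
tool_pos: [586.5, 181.4, 230.6]
eef_rot: [0.722, 0.692, 0.0, -0.0]
contact_force: [0.0, -1.2, 0.5]
gripper_width: -0.3
gripper_force: 0.0
[ 1.94494390e-01  2.57352686e-01 -5.26978602e-02  1.26096483e+00
  4.87990202e-04  1.80854061e+00]
```

```bash
python3 -m crank '[[0,0,-0.024,0,0,0],[0,0,-0.048,0,0,0],[0,0,-0.072,0,0,0],[0,0,-0.096,0,0,0],[0,0,-0.120,0,0,0],[0,0,-0.144,0,0,0],[0,0,-0.166,0,0,0],[0,0,-0.166,0,0,0]]'
python3 -m crank '[[-0.0003,-0.006,0,0,0,0],[-0.0006,-0.012,0,0,0,0],[-0.0009,-0.018,0,0,0,0],[-0.0012,-0.024,0,0,0,0],[-0.0015,-0.030,0,0,0,0],[-0.0018,-0.036,0,0,0,0],[-0.0021,-0.042,0,0,0,0],[-0.0023,-0.046,0,0,0,0]]'
```

```text
t: 2.77
tool_pos: [581.0, 177.8, 59.8]
eef_rot: [0.724, 0.69, -0.004, -0.003]
contact_force: [-0.4, -0.3, -0.1]
gripper_width: 0.1
gripper_force: 0.0
t: 3.43
tool_pos: [584.4, 132.0, 66.4]
eef_rot: [0.724, 0.69, 0.001, 0.001]
contact_force: [0.2, 3.4, 2.6]
gripper_width: -0.1
gripper_force: 1.7
```

```bash
python3 -m crank '[[0,-0.0015,0,0,0,0],[0,-0.003,0,0,0,0],[0,-0.0045,0,0,0,0],[0,-0.006,0,0,0,0],[0,-0.0075,0,0,0,0],[0,-0.009,0,0,0,0],[0,-0.009,0,0,0,0],[0,-0.009,0,0,0,0]]'
python3 -m crank '[[0,-0.0005,0,0,0,0],[0,-0.001,0,0,0,0],[0,-0.0015,0,0,0,0],[0,-0.002,0,0,0,0],[0,-0.0025,0,0,0,0],[0,-0.003,0,0,0,0],[0,-0.003,0,0,0,0],[0,-0.003,0,0,0,0]]'
```

```text
t: 4.1
tool_pos: [583.8, 125.5, 65.4]
eef_rot: [0.723, 0.69, 0.001, -0.001]
contact_force: [0.4, 7.9, 2.2]
gripper_width: -0.0
gripper_force: 3.7
t: 4.77
tool_pos: [583.8, 125.5, 65.5]
eef_rot: [0.723, 0.691, 0.004, -0.004]
contact_force: [0.4, 15.1, 1.8]
gripper_width: -0.1
gripper_force: 7.6
```

```bash
python3 -m crank '[[0,-0.0005,0,0,0,0],[0,-0.001,0,0,0,0],[0,-0.0015,0,0,0,0],[0,-0.002,0,0,0,0],[0,-0.0025,0,0,0,0],[0,-0.003,0,0,0,0],[0,-0.003,0,0,0,0],[0,-0.003,0,0,0,0]]'
python3 -m crank '[[0,0.010,0,0,0,0],[0,0.025,0,0,0,0],[0,0.035,0.02,0,0,0],[0,0.035,0.045,0,0,0],[0,0.035,0.07,0,0,0],[0,0.035,0.1,0,0,0],[0,0.035,0.13,0,0,0],[0,0.035,0.15,0,0,0]]'
python3 - <<'E'
from g import *
T=cap('top');cv2.imwrite('pics/t1c.png',cv2.resize(T['img'][150:260,180:340,::-1],None,fx=5,fy=5,interpolation=cv2.INTER_CUBIC))
np.savez('top1.npz',**T)
E
```

```text
t: 5.43
tool_pos: [583.8, 125.6, 65.6]
eef_rot: [0.722, 0.692, 0.006, -0.006]
contact_force: [0.8, 23.0, 2.6]
gripper_width: -0.0
gripper_force: 11.5
t: 6.1
tool_pos: [584.0, 151.7, 217.6]
eef_rot: [0.724, 0.69, -0.0, 0.002]
contact_force: [0.5, 1.0, 0.4]
gripper_width: -0.0
gripper_force: 0.0
```

View pics/t1c.png

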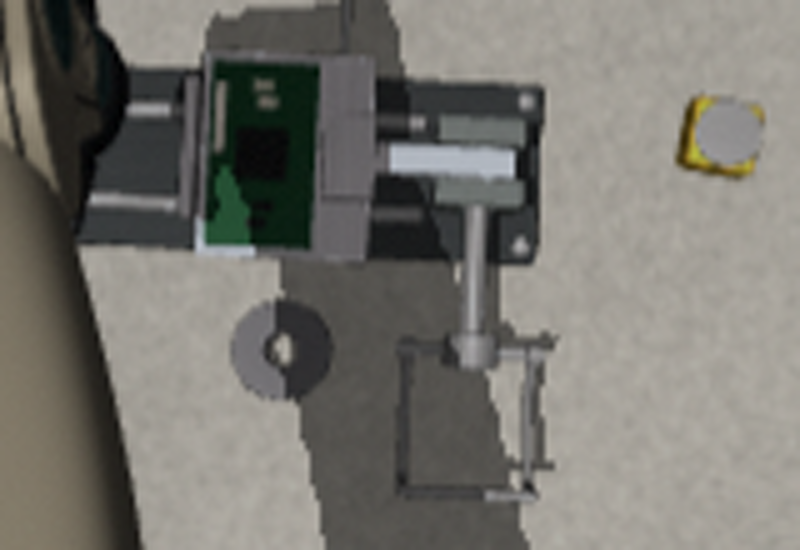

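The carriage is home: the tongue end is at u≈516 in the clevis and the plate is at u≈190. The pin and loop are unchanged. Next I'll push the head, with the fingers between the head and the bar.

```bash
python3 -m crank '[[-0.022,-0.028,0,0,0,0],[-0.044,-0.056,0,0,0,0],[-0.066,-0.084,0,0,0,0],[-0.088,-0.112,0,0,0,0],[-0.110,-0.140,0,0,0,0],[-0.132,-0.168,0,0,0,0],[-0.161,-0.203,0,0,0,0],[-0.161,-0.203,0,0,0,0]]'
python3 -m crank '[[0,0,-0.015,0,0,0],[0,0,-0.030,0,0,0],[0,0,-0.045,0,0,0],[0,0,-0.060,0,0,0],[0,0,-0.075,0,0,0],[0,0,-0.090,0,0,0],[0,0,-0.090,0,0,0],[0,0,-0.090,0,0,0]]'
python3 - <<'E'
from g import *
o=np.array([574.9,-57.6]);R=np.array([[.9988,.0482],[-.0482,.9988]])
print(robot.observe()['tool_pos'],(robot.observe()['tool_pos'][:2]-o)@R)
S=cap('side');T=cap('top')
cv2.imwrite('pics/b1.png',np.hstack([cv2.resize(S['img'][110:240,240:340,::-1],(400,520),interpolation=cv2.INTER_CUBIC),cv2.resize(T['img'][150:280,230:330,::-1],(400,520),interpolation=cv2.INTER_CUBIC)]))
E
```

```text
t: 6.82
tool_pos: [417.2, -54.0, 213.9]
eef_rot: [0.726, 0.688, -0.003, -0.001]
contact_force: [-0.4, 0.3, -0.0]
gripper_width: 0.0
gripper_force: 0.0
t: 7.48
tool_pos: [420.9, -50.3, 124.1]
eef_rot: [0.724, 0.69, -0.002, -0.001]
contact_force: [0.4, 0.3, 0.3]
gripper_width: 0.0
gripper_force: 0.0
[420.9 -50.3 124.1] [-154.2   -0.1]
```

View pics/b1.png

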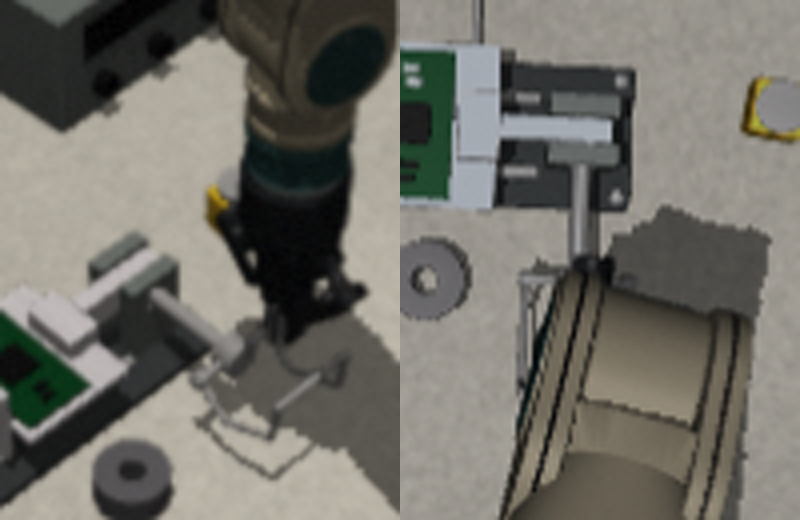

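The side view shows the fingers above the loop at about (285,325), with the knuckles standing out along dock x near (350,295) and close to the bar. I'll turn 90° so the knuckles lie along dock y, clear of the bar.

```bash
python3 -m crank '[[0,0,0,0,0,0.1],[0,0,0,0,0,0.2],[0,0,0,0,0,0.3],[0,0,0,0,0,0.4],[0,0,0,0,0,0.5],[0,0,0,0,0,0.6],[0,0,0,0,0,0.7],[0,0,0,0,0,0.785]]'
python3 -m crank '[[0,0,0,0,0,0.1],[0,0,0,0,0,0.2],[0,0,0,0,0,0.3],[0,0,0,0,0,0.4],[0,0,0,0,0,0.5],[0,0,0,0,0,0.6],[0.002,0,0,0,0,0.7],[0.002,0,0,0,0,0.785]]'
python3 -m crank '[[0,0,-0.01,0,0,0],[0,0,-0.02,0,0,0],[0,0,-0.03,0,0,0],[0,0,-0.040,0,0,0],[0,0,-0.050,0,0,0],[0,0,-0.058,0,0,0],[0,0,-0.058,0,0,0],[0,0,-0.058,0,0,0]]'
```

```text
t: 8.25
tool_pos: [423.5, -50.7, 126.6]
eef_rot: [0.403, 0.915, -0.0, 0.001]
contact_force: [-0.5, -0.9, 0.5]
gripper_width: -0.2
gripper_force: 0.0
t: 8.92
tool_pos: [425.8, -50.8, 126.7]
eef_rot: [0.022, 1.0, -0.001, 0.001]
contact_force: [0.1, 0.6, 0.1]
gripper_width: 0.3
gripper_force: 0.0
t: 9.58
tool_pos: [423.7, -50.1, 66.4]
eef_rot: [0.025, 1.0, 0.0, -0.001]
contact_force: [1.6, 0.3, 0.3]
gripper_width: -0.1
gripper_force: 0.0
```

```bash
python3 -m crank '[[0.006,-0.0003,0,0,0,0],[0.012,-0.0006,0,0,0,0],[0.018,-0.0009,0,0,0,0],[0.023,-0.0011,0,0,0,0],[0.028,-0.0013,0,0,0,0],[0.033,-0.0016,0,0,0,0],[0.038,-0.0018,0,0,0,0],[0.043,-0.0021,0,0,0,0]]'
python3 -m crank '[[0.005,-0.0002,0,0,0,0],[0.010,-0.0005,0,0,0,0],[0.015,-0.0007,0,0,0,0],[0.020,-0.001,0,0,0,0],[0.025,-0.0012,0,0,0,0],[0.030,-0.0014,0,0,0,0],[0.035,-0.0017,0,0,0,0],[0.040,-0.0019,0,0,0,0]]'
```

```text
t: 10.25
tool_pos: [466.0, -52.4, 67.1]
eef_rot: [0.024, 1.0, -0.0, -0.002]
contact_force: [-6.0, -1.9, 4.4]
gripper_width: 0.2
gripper_force: 2.7
t: 10.92
tool_pos: [506.0, -54.5, 67.1]
eef_rot: [0.025, 1.0, -0.0, -0.002]
contact_force: [-5.0, -0.6, 4.5]
gripper_width: 0.1
gripper_force: 2.7
```

```bash
python3 -m crank '[[0.0015,0,0,0,0,0],[0.003,0,0,0,0,0],[0.0045,0,0,0,0,0],[0.006,0,0,0,0,0],[0.0075,0,0,0,0,0],[0.009,0,0,0,0,0],[0.0105,0,0,0,0,0],[0.0115,0,0,0,0,0]]'
python3 -m crank '[[0.0005,0,0,0,0,0],[0.001,0,0,0,0,0],[0.0015,0,0,0,0,0],[0.002,0,0,0,0,0],[0.0025,0,0,0,0,0],[0.003,0,0,0,0,0],[0.003,0,0,0,0,0],[0.003,0,0,0,0,0]]'
```

```text
t: 11.58
tool_pos: [517.7, -55.0, 67.1]
eef_rot: [0.025, 1.0, -0.001, -0.002]
contact_force: [-4.8, -2.7, 2.3]
gripper_width: 0.1
gripper_force: 2.5
t: 12.25
tool_pos: [518.6, -54.7, 66.8]
eef_rot: [0.025, 1.0, -0.001, -0.004]
contact_force: [-8.7, -2.8, 5.6]
gripper_width: 0.2
gripper_force: 4.5
```

```bash
python3 -m crank '[[0.0008,0,0,0,0,0],[0.0016,0,0,0,0,0],[0.0024,0,0,0,0,0],[0.0032,0,0,0,0,0],[0.004,0,0,0,0,0],[0.005,0,0,0,0,0],[0.005,0,0,0,0,0],[0.005,0,0,0,0,0]]'
python3 - <<'E'
from g import *
S=cap('side');T=cap('top')
cv2.imwrite('pics/b2.png',np.hstack([cv2.resize(S['img'][110:240,240:340,::-1],(400,520),interpolation=cv2.INTER_CUBIC),cv2.resize(T['img'][150:280,230:330,::-1],(400,520),interpolation=cv2.INTER_CUBIC)]))
E
```

```text
t: 12.92
tool_pos: [518.7, -54.4, 66.2]
eef_rot: [0.025, 1.0, -0.001, -0.008]
contact_force: [-18.5, -2.5, 14.1]
gripper_width: 0.0
gripper_force: 9.3
```

View pics/b2.png

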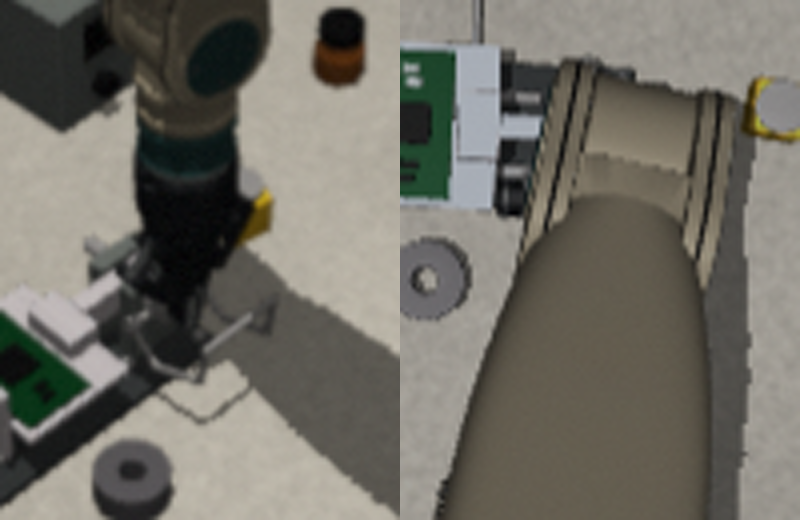

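The tool is against the head at x -56 (half width 11) and stopped hard at 18 N, so the pin is home. The loop still leans back, with its bar around (235,335) in the left half. I'll retreat over the bar and come down behind it.

```bash
python3 -m crank '[[-0.012,0,0,0,0,0],[-0.024,0.001,0.00,0,0,0],[-0.026,0.001,0.02,0,0,0],[-0.026,0.001,0.05,0,0,0],[-0.026,0.001,0.08,0,0,0],[-0.026,0.001,0.11,0,0,0],[-0.026,0.001,0.13,0,0,0],[-0.026,0.001,0.13,0,0,0]]'
python3 -m crank '[[-0.012,0,0,0,0,0],[-0.024,0.001,0.00,0,0,0],[-0.036,0.001,0,0,0,0],[-0.048,0.002,0,0,0,0],[-0.058,0.002,0,0,0,0],[-0.068,0.003,0,0,0,0],[-0.072,0.003,0,0,0,0],[-0.072,0.003,0,0,0,0]]'
python3 - <<'E'
from g import *
o=np.array([574.9,-57.6]);R=np.array([[.9988,.0482],[-.0482,.9988]])
print((robot.observe()['tool_pos'][:2]-o)@R)
S=cap('side');T=cap('top')
cv2.imwrite('pics/b3.png',np.hstack([cv2.resize(S['img'][140:240,250:330,::-1],(400,500),interpolation=cv2.INTER_CUBIC),cv2.resize(T['img'][150:250,240:320,::-1],(400,500),interpolation=cv2.INTER_CUBIC)]))
E
```

```text
t: 13.68
tool_pos: [505.9, -54.1, 203.2]
eef_rot: [0.024, 1.0, -0.001, 0.006]
contact_force: [0.2, 0.3, 0.3]
gripper_width: 0.3
gripper_force: 0.0
t: 14.35
tool_pos: [427.7, -50.1, 197.1]
eef_rot: [0.025, 1.0, 0.0, -0.0]
contact_force: [0.3, -0.3, -0.4]
gripper_width: 0.3
gripper_force: 0.0
[-147.4    0.4]
```

View pics/b3.png

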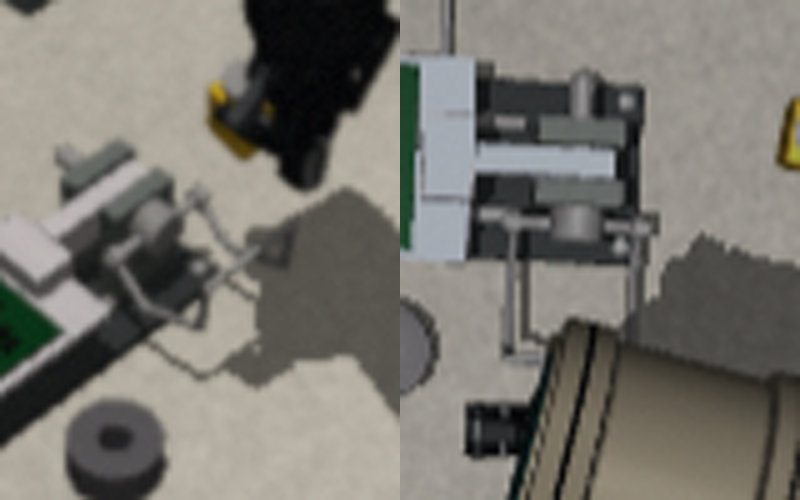

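The pin is home, with its tip proud beyond the far cheek. The loop leans back: its bar's left end is at (195,322) in the left half and (512,356) in the right.

```bash
python3 - <<'E'
from g import *
o=np.array([574.9,-57.6]);R=np.array([[.9988,.0482],[-.0482,.9988]])
P,e=two(T,(240+22.3,150+71.2),S,(250+38.5,140+64));print(P,(P[:2]-o)@R,e)
E
python3 -m crank '[[0,0,-0.016,0,0,0],[0,0,-0.032,0,0,0],[0,0,-0.048,0,0,0],[0,0,-0.064,0,0,0],[0,0,-0.080,0,0,0],[0,0,-0.096,0,0,0],[0,0,-0.110,0,0,0],[0,0,-0.110,0,0,0]]'
```

```text
[466.7 -15.2  71.3] [-110.2   37.1] 9.750034994560032
t: 15.12
tool_pos: [427.4, -49.8, 84.8]
eef_rot: [0.024, 1.0, 0.001, -0.002]
contact_force: [-1.0, 0.3, -0.3]
gripper_width: -0.2
gripper_force: 0.0
```

```bash
python3 -m crank '[[0.008,-0.0004,0,0,0,0],[0.015,-0.0007,0,0,0,0],[0.020,-0.001,0.004,0,0,0],[0.024,-0.0012,0.010,0,0,0],[0.028,-0.0014,0.016,0,0,0],[0.032,-0.0016,0.021,0,0,0],[0.037,-0.0018,0.027,0,0,0],[0.042,-0.002,0.033,0,0,0]]'
python3 - <<'E'
from g import *
S=cap('side','s4.png');T=cap('top')
cv2.imwrite('pics/b4.png',np.hstack([cv2.resize(S['img'][140:240,250:330,::-1],(400,500),interpolation=cv2.INTER_CUBIC),cv2.resize(T['img'][150:250,240:320,::-1],(400,500),interpolation=cv2.INTER_CUBIC)]))
E
```

```text
t: 15.78
tool_pos: [472.8, -52.5, 121.7]
eef_rot: [0.024, 1.0, -0.0, 0.002]
contact_force: [-0.5, -0.1, -0.3]
gripper_width: -0.1
gripper_force: 0.4
```

View pics/b4.png

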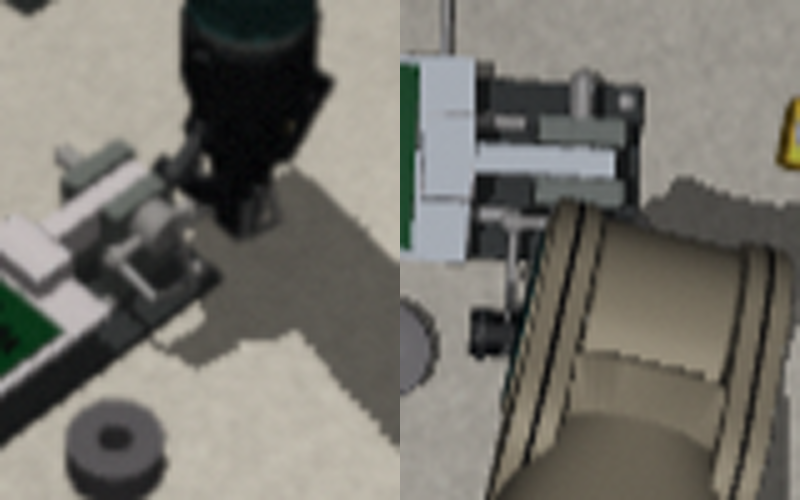

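The loop is rising: the leg is now at about (140,275) in the left half, with the finger behind the bar. I'll continue over the top.

```bash
python3 -m crank '[[0.008,-0.0004,0.004,0,0,0],[0.016,-0.0008,0.008,0,0,0],[0.024,-0.0012,0.011,0,0,0],[0.034,-0.0016,0.014,0,0,0],[0.045,-0.0022,0.015,0,0,0],[0.056,-0.0027,0.015,0,0,0],[0.068,-0.0033,0.014,0,0,0],[0.079,-0.0038,0.011,0,0,0]]'
python3 -m crank '[[0.006,-0.0003,-0.002,0,0,0],[0.012,-0.0006,-0.004,0,0,0],[0.018,-0.0009,-0.007,0,0,0],[0.024,-0.0012,-0.010,0,0,0],[0.030,-0.0014,-0.013,0,0,0],[0.034,-0.0016,-0.016,0,0,0],[0.034,-0.0016,-0.016,0,0,0],[0.034,-0.0016,-0.016,0,0,0]]'
python3 - <<'E'
from g import *
S=cap('side','s5.png');T=cap('top')
cv2.imwrite('pics/b5.png',np.hstack([cv2.resize(S['img'][140:240,250:330,::-1],(400,500),interpolation=cv2.INTER_CUBIC),cv2.resize(T['img'][150:250,240:320,::-1],(400,500),interpolation=cv2.INTER_CUBIC)]))
E
```

```text
t: 16.55
tool_pos: [552.1, -56.3, 131.4]
eef_rot: [0.024, 1.0, -0.0, 0.001]
contact_force: [-1.3, 0.3, -0.2]
gripper_width: 0.1
gripper_force: 0.3
t: 17.22
tool_pos: [584.3, -57.6, 115.1]
eef_rot: [0.024, 1.0, 0.0, 0.0]
contact_force: [0.5, -0.4, -0.7]
gripper_width: -0.2
gripper_force: 0.0
```

View pics/b5.png

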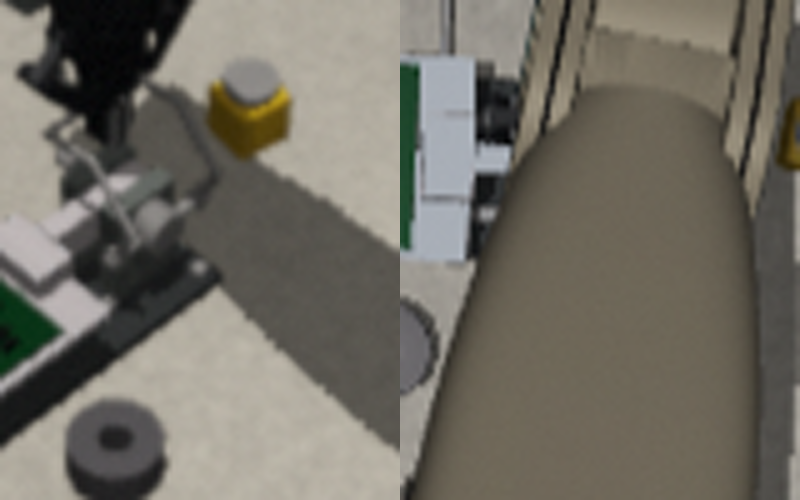

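The loop is over the top, leaning to the far side at roughly 50°. That was the last of my ten views, so I'll work with numbers from here.

```bash
python3 - <<'E'
from g import *
o=np.array([574.9,-57.6]);R=np.array([[.9988,.0482],[-.0482,.9988]])
def ony(uv,y):
    a,d=ray(S,uv);A=np.r_[(a[:2]-o)@R,a[2]];D=np.r_[d[:2]@R,d[2]];return A+D*(y-A[1])/D[1]
for y in(-10,0,10):print('knuckle',ony((327.5,183),y),'tip',ony((312,194),y))
# pin shaft y at rows in top0, gray profile
g=T['img'].astype(int).sum(2)
for v in (199,204,209): print(v,g[v,266:284])
for v in(199,204,209): print([(onz(T,(u,v),70)[:2]-o)@R for u in(274,275,276)])
E
python3 -m crank '[[0,0,0.01,0,0,0],[0,0,0.030,0,0,-0.08],[0,0,0.060,0,0,-0.18],[0,0,0.09,0,0,-0.28],[0,0,0.11,0,0,-0.38],[0,0,0.11,0,0,-0.48],[0,0,0.11,0,0,-0.58],[0,0,0.11,0,0,-0.67]]'
python3 -m crank '[[0.01,-0.003,0,0,0,-0.11],[0.02,-0.006,0,0,0,-0.22],[0.03,-0.01,0,0,0,-0.33],[0.039,-0.014,0,0,0,-0.44],[0.041,-0.018,0,0,0,-0.55],[0.041,-0.022,0,0,0,-0.66],[0.041,-0.022,0,0,0,-0.77],[0.041,-0.022,0,0,0,-0.90]]'
python3 - <<'E'
from g import *
o=np.array([574.9,-57.6]);R=np.array([[.9988,.0482],[-.0482,.9988]])
s=robot.observe();print((s['tool_pos'][:2]-o)@R,s['q'])
E
```

```text
knuckle [-203.1  -10.   203.2] tip [-151.9  -10.   113.9]
knuckle [-210.7    0.   217. ] tip [-160.2    0.   129. ]
knuckle [-218.2   10.   230.8] tip [-168.4   10.   144. ]
199 [155 156 159 162 157 157 145 310 413 403 316 107  72  68 156 157 261 447]
204 [456 448 449 450 452 457 275 330 452 363 290 187 220 225 454 452 451 444]
209 [450 450 448 451 448 441 284 334 475 346 259 226 231 222 441 439 436 436]
[array([-48.3,   2.6]), array([-48.2,  -0.3]), array([-48. ,  -3.2])]
[array([-62.7,   2. ]), array([-62.6,  -0.9]), array([-62.4,  -3.8])]
[array([-77.1,   1.4]), array([-77. ,  -1.5]), array([-76.8,  -4.4])]
t: 17.98
tool_pos: [584.7, -57.8, 227.7]
eef_rot: [0.354, 0.935, 0.0, 0.002]
contact_force: [0.2, 0.3, 0.2]
gripper_width: 0.0
gripper_force: 0.0
t: 18.65
tool_pos: [625.3, -80.0, 226.7]
eef_rot: [0.724, 0.69, 0.0, 0.001]
contact_force: [-0.2, -0.0, 0.4]
gripper_width: 0.3
gripper_force: 0.0
[ 51.4 -19.9] [-0.2  0.3 -0.   1.3  0.   1.4]
```

```bash
python3 -m crank '[[-0.012,0.0006,0,0,0,0],[-0.021,0.001,-0.012,0,0,0],[-0.021,0.001,-0.028,0,0,0],[-0.021,0.001,-0.044,0,0,0],[-0.021,0.001,-0.060,0,0,0],[-0.021,0.001,-0.076,0,0,0],[-0.021,0.001,-0.084,0,0,0],[-0.021,0.001,-0.084,0,0,0]]'
python3 - <<'E'
from g import *
o=np.array([574.9,-57.6]);R=np.array([[.9988,.0482],[-.0482,.9988]])
s=robot.observe();print((s['tool_pos'][:2]-o)@R,s['tool_pos'][2])
E
```

```text
t: 19.32
tool_pos: [602.5, -78.3, 140.0]
eef_rot: [0.722, 0.692, -0.001, -0.001]
contact_force: [-1.0, 0.6, -0.2]
gripper_width: -0.3
gripper_force: 0.0
[ 28.6 -19.4] 139.99723943175837
```

```bash
python3 -m crank '[[0.004,-0.0002,-0.007,0,0,0],[0.008,-0.0004,-0.015,0,0,0],[0.012,-0.0006,-0.024,0,0,0],[0.016,-0.0008,-0.032,0,0,0],[0.019,-0.0009,-0.040,0,0,0],[0.022,-0.001,-0.046,0,0,0],[0.024,-0.0012,-0.050,0,0,0],[0.024,-0.0012,-0.050,0,0,0]]'
python3 -m crank '[[0,0,-0.001,0,0,0],[0,0,-0.002,0,0,0],[0,0,-0.003,0,0,0],[0,0,-0.004,0,0,0],[0,0,-0.005,0,0,0],[0,0,-0.006,0,0,0],[0,0,-0.007,0,0,0],[0,0,-0.007,0,0,0]]'
```

```text
t: 19.98
tool_pos: [628.0, -79.8, 90.1]
eef_rot: [0.722, 0.692, -0.0, -0.001]
contact_force: [0.3, -0.1, 0.2]
gripper_width: 0.1
gripper_force: 0.0
t: 20.65
tool_pos: [630.6, -80.4, 85.9]
eef_rot: [0.722, 0.692, 0.002, 0.002]
contact_force: [4.5, -1.1, 5.0]
gripper_width: 0.1
gripper_force: 2.9
```

```bash
python3 - <<'E'
from g import *
o=np.array([574.9,-57.6]);R=np.array([[.9988,.0482],[-.0482,.9988]])
def pr(P):P=np.array(P,float);return proj(S,np.c_[P[:,:2]@R.T+o,P[:,2]])
for ph in(80,65,50,35,20,8):
    c,s_=np.cos(np.radians(ph)),np.sin(np.radians(ph));x,z=-35+87.5*c,70+87.5*s_
    print(ph,((pr([[x,36,z],[x,-36,z]])-[250,140])*5).ravel())
S2=cap('side','s6.png');I=S2['img'].astype(int).mean(2).astype(int)
print(I[140:185,248:302:1][:, :].tolist().__len__())
for r in I[142:182,250:298]:print(''.join(' .:-=+*#%@'[min(9,v//20)] for v in r))
E
```

```text
80 [ 96.2 141.8 183.1  81.4]
65 [ 71.1 130.7 157.6  71.1]
50 [ 49.6 128.2 135.4  69.4]
35 [ 33.  134.3 118.1  76.1]
20 [ 22.4 148.1 106.6  90.4]
8 [ 18.6 163.9 102.  106.4]
45
%#*-  .:               ...:+%%%%%%%%%%%%%%%%%%%%
%%#=. .-.              ...:*%%%%%%%%%%%%%%%%%%%%
%%%*-..-               ..:-#%%%%%%%%%%%%%%%%%%%%
%%%#=..:                .:-*%%%%%%%%%%%%%%%%%%%%
%%%#*-                  .:-+%%%%%%%%%%%%%%%%%%%%
%%%%#=.                ..::-*##%%%%%%%%%%%%%%%%%
%%%%#*-               .:..:-=++*#%%%%%%%%%%%%%%%
%%%%%#+.             .=-..::::.-*%%%%%%%%%%%%%%%
%%%%%%*=--           :+-:..::. .=#%%%%%%%%%%%%%%
%%%%%%##*+.          :=-:...::..-**#%%%%%%%%%%%#
%%%%%%%%%#:          .::.....:::-==*%%%%%%%%%###
%%%%%%%%%#-.               ..:--====*#%%%%%%###*
%%%%%%%%%%*-..             .:-====-==*%%%%%#*+**
%%%%%%%%%%#-:.            .:--===-====*%%%%#+=+*
%%%%%%%%%%#-..          ..:---==--=====*##*+--==
%%%%%%%%#*+:....      ..:---------======++=-----
%%%%%%%%#==:....  ....:-------:-----=-===-:--:--
%%%%%%%%#=-:..::.-+=::----==----::----=---::-:::
%%%%%%%%#=--:.::-++=:-----=====--:----==--
[... 335 characters left out ...]
==-------:::::
%%%%%##===+++============---=========----==-::::
%%%%%%#*====+++=======+===--=========-----=--:::
%%%%%%%#*=-=+++++====+++=-:--=========-----==-::
%%%%%%%%#*==+++=++=+++==----==========------=---
%%%%%%%%%#=-=+===*+++==-=*#*+==========-----===-
%%%%%%%%%#=----==+*+=--+#%%%#+==========-:--====
%%%%%%%%%#*=-=====++=-+#%@@%%*+=========-::--===
%%%%%%%%%%#=-==+===++#%@@@%#*+++=======--::-=--=
%%%%%%%%%%#*--=====+*#%@@%#*+++==----=---::---==
%%%%%%%%%%%#-::--=***#%@%#*+++==-::-=---::---=-=
%%%%%%%%%%%#-..:+#%#**##*++++=--:.:----:::-=====
%%%%%%%%%%%#=::=+%%%++*+++++==--:::-==+=::--====
%%%%%%%%%%%#++##+*#%*+++++==-=++=--=+**=---=-===
%%%%%%%%%%%#*%%%#+++==++==--=+***+=+**+------=-=
```

The bar's line sits at about 33° elevation (x≈38, z≈119). The finger came down beyond it and the bar is resting on the finger's back. I'll back off and come down on top of the bar.

```bash
python3 -m crank '[[0.006,-0.0003,0,0,0,0],[0.010,-0.0005,0.005,0,0,0],[0.010,-0.0005,0.02,0,0,0],[0.010,-0.0005,0.04,0,0,0],[0.010,-0.0005,0.06,0,0,0],[0.010,-0.0005,0.08,0,0,0],[0.010,-0.0005,0.09,0,0,0],[0.010,-0.0005,0.09,0,0,0]]'
cat > bar.py <<'E'
from g import *
o=np.array([574.9,-57.6]);R=np.array([[.9988,.0482],[-.0482,.9988]])
s=robot.observe();print((s['tool_pos'][:2]-o)@R,s['tool_pos'][2],s['contact_force'])
C=cap('side');G=C['img'].astype(np.float32).mean(2)
def pr(P):P=np.array(P,float);return proj(C,np.c_[P[:,:2]@R.T+o,P[:,2]])
def samp(q):q=q.astype(np.float32);return cv2.remap(G,q[:,0][None],q[:,1][None],1)[0]
r=[]
for ph in np.arange(-14,70,2):
    c,n=np.cos(np.radians(ph)),np.sin(np.radians(ph))
    def line(k,ys): return samp(pr([[-35+k*c,y,70+k*n] for y in ys]))
    ys=np.r_[np.linspace(12,33,14)]
    r.append((ph,line(87.5,ys).mean(),line(87.5,ys).std()))
print(' '.join('%d:%.0f/%.0f'%x for x in r))
g0=cv2.cvtColor(cv2.imread('pics/s5.png'),cv2.COLOR_BGR2GRAY).astype(np.float32)
t0=g0[178:194,274:288]  # pin head patch
m=cv2.matchTemplate(G[170:202,266:296],t0,cv2.TM_CCOEFF_NORMED);print('head shift',np.array(cv2.minMaxLoc(m)[3])-8,m.max())
I=G.astype(int)
for q in I[146:186,246:290]:print(''.join(' .:-=+*#%@'[min(9,v//20)] for v in q))
E
python3 bar.py
```

```text
t: 21.37
tool_pos: [639.2, -80.6, 176.6]
eef_rot: [0.722, 0.692, 0.001, 0.001]
contact_force: [0.4, -0.3, -0.6]
gripper_width: 0.1
gripper_force: 0.0
[ 65.3 -19.8] 176.63923031678488 [ 0.4 -0.3 -0.6]
-14:165/2 -12:164/1 -10:164/1 -8:163/2 -6:163/2 -4:162/1 -2:162/1 0:163/1 2:164/2 4:164/3 6:161/8 8:157/13 10:150/18 12:143/22 14:136/25 16:131/25 18:128/22 20:126/19 22:126/16 24:126/13 26:125/11 28:125/9 30:124/7 32:122/7 34:122/7 36:120/6 38:119/6 40:118/5 42:117/4 44:117/3 46:116/3 48:114/2 50:109/2 52:101/2 54:93/1 56:86/2 58:81/2 60:79/2 62:80/1 64:80/1 66:80/1 68:80/1
head shift [0 0] 0.9305095
%%%%%%%%%%%%%%%%%%%%%%%%%##*+====-===*#%%%%%
%%%%%%%%%%%%%%%%%%%%%%%%#*+=======-===*#%%%%
%%%%%%%%%%%%%%%%%%%%%%#*+====-====--===*%%%%
%%%%%%%%%%%%%####%%%#*+=====--=-==--====*#%%
%%%%%%%%%%%%%%#####*+==---=======--======*%%
%%%%%%%%%%%%%#*+**+====---=============-==*#
%%%%%%%%%%%%#+=======-----=================*
%%%%%%%%%%%%#====--==----=====-=========--==
%%%%%%%%%%%%#====-=-==---=-=--======-==---==
%%%%%%%%%%%%#===--=------==---=-====------==
%%%%%%%%%%%#+===-==----===++=--=+=======---=

[... 604 characters left out ...]
++=====+==----========---
%%%%%%%%%%%%%%#++++=++=+=+==----=-========--
%%%%%%%%%%%%%%#+=+==+*+===--=*#*+=====-=====
%%%%%%%%%%%%%%##+--=+++==--+#%%%#+=========-
%%%%%%%%%%%%%%%#*=====*+=-+#%@@%%*=====-====
%%%%%%%%%%%%%%%#++====+*+#%%@@%#*+++===--==-
%%%%%%%%%%%%%%%#--=====+*#%@@%#*+++==----==-
%%%%%%%%%%%%%%%#-::--=***#%%%#*+====-::-====
%%%%%%%%%%%%%%%#-..:+#%#*###*++++=--:.:-----
%%%%%%%%%%%%%%%#=::=+%%%+**+++===---:::-==+=
#%%%%%%%%%%%%%%#++##+*#%*+*++===-=++=-:=++*=
%#%%%%%%%%%%%%%#*#%%#+++==++==--=+***+=+**+-
%%%%%%%%%%%%%%%%%%@%%#+-:-=++-:-+*****+++==-
@@%%%#%%%%%%%%%@@@@%#+=:.:-=+-:=+*****+=--==
@@@%%%@@%%%%%%@@@@%#=--:..:-+=-=+****+-::-==
%%%@@@@@@%%%%%@@%%*=---:...:=+==++**+-:::-==
```

```bash
python3 -m crank '[[-0.012,0.0006,0,0,0,0],[-0.024,0.001,0,0,0,0],[-0.029,0.0014,0,0,0,0],[-0.029,0.0014,-0.012,0,0,0],[-0.029,0.0014,-0.024,0,0,0],[-0.029,0.0014,-0.036,0,0,0],[-0.029,0.0014,-0.046,0,0,0],[-0.029,0.0014,-0.046,0,0,0]]'
python3 -m crank '[[0,0,-0.001,0,0,0],[0,0,-0.002,0,0,0],[0,0,-0.003,0,0,0],[0,0,-0.004,0,0,0],[0.0008,0,-0.005,0,0,0],[0.0015,0,-0.007,0,0,0],[0.0025,0,-0.009,0,0,0],[0.0035,0,-0.011,0,0,0]]'
python3 bar.py
```

```text
t: 22.08
tool_pos: [607.2, -78.5, 124.4]
eef_rot: [0.722, 0.692, -0.001, -0.002]
contact_force: [-0.3, 0.1, 0.5]
gripper_width: 0.4
gripper_force: 0.0
t: 22.75
tool_pos: [613.1, -79.1, 117.6]
eef_rot: [0.722, 0.692, 0.0, 0.001]
contact_force: [0.3, -0.2, 0.8]
gripper_width: -0.4
gripper_force: 0.3
[ 39.2 -19.6] 117.60285248248216 [ 0.3 -0.2  0.8]
-14:165/2 -12:165/1 -10:165/2 -8:164/2 -6:163/2 -4:163/1 -2:164/2 0:163/4 2:160/9 4:155/16 6:148/22 8:140/24 10:133/25 12:126/23 14:119/21 16:114/17 18:112/11 20:115/5 22:120/2 24:125/3 26:130/4 28:133/4 30:135/5 32:136/6 34:136/7 36:135/8 38:133/9 40:131/10 42:129/10 44:126/8 46:123/6 48:119/4 50:113/2 52:105/2 54:96/2 56:88/2 58:82/3 60:80/2 62:80/1 64:80/1 66:80/1 68:81/1
head shift [0 0] 0.90685135
%%%%%%%%%%%%%%#*+:           :+-:...::.:+%%%
%%%%%%%%%%%%%%%%#=.          .-:. ...::=#%%%
%%%%%%%%%%%%%%%%#*.           .     .-*#%%%%
%%%%%%%%%%%%%##%##-                .:=#%%%%%
%%%%%%%%%%%%%%%#%#+:.             .:-=**%%%%
%%%%%%%%%%%%%%%%%%*:..          .:--====*#%%
%%%%%%%%%%%%%%%%%%#:.         .:--=======*#%
%%%%%%%%%%%%%%%%%%#-...     .:
[... 754 characters left out ...]
======++==---=========---
%%%%%%%%%%%###*=-=**+==++===----==========--
%%%%%%%%%%%%%%#+-=+**++++=--=*#*+=====-===--
%%%%%%%%%%%%%%##+==+*++==--+#%%%#+=========-
%%%%%%%%%%%%%%%#*+==**==--+#%@@%%*++===-===-
%%%%%%%%%%%%%%%#++==+*+=+#%@@@%#*++++==--==-
%%%%%%%%%%%%%%%#--===+*+#%@@@%#*+++==----=--
%%%%%%%%%%%%%%%#-::--=**%%@%%#*++===-::-----
%%%%%%%%%%%%%%%#-..:+#**##%#*++++=--:.:-=---
%%%%%%%%%%%%%%%#=::-+%#**##*+++==---:::-==+=
#%%%%%%%%%%%%%%#++##+#%#***++===-=++=--=+**=
%%%%%%%%%%%%%%%#*%%%#+**=+*+==--=+***+=+**+-
@%%%%%%%%%%%%%%%%%@@%#==-=+*=-:-+*****+++==-
@@@%%#%%%%%%%%%@@@@%#+--.:=*+:-=+*****+---=-
@@@%%%@@%%%%%@@@@@%#=--:..:=+--++****+-::-==
%%%@@@@@@@%%%@@@%%*=---:..:--:-=++**+-::--==
```

Now the bar follows the finger (about 27°). I'll continue down the arc.

```bash
python3 -m crank '[[0.0016,-0.0001,-0.003,0,0,0],[0.0032,-0.0002,-0.006,0,0,0],[0.0048,-0.0002,-0.009,0,0,0],[0.006,-0.0003,-0.012,0,0,0],[0.007,-0.0003,-0.015,0,0,0],[0.008,-0.0004,-0.018,0,0,0],[0.009,-0.0004,-0.021,0,0,0],[0.0095,-0.0005,-0.023,0,0,0]]'
python3 bar.py
```

```text
t: 23.47
tool_pos: [621.9, -79.4, 93.7]
eef_rot: [0.722, 0.692, -0.0, -0.0]
contact_force: [0.6, -0.6, 0.4]
gripper_width: -0.0
gripper_force: 0.1
[ 48.  -19.5] 93.70581074428299 [ 0.6 -0.6  0.4]
-14:166/2 -12:165/1 -10:165/2 -8:164/3 -6:163/4 -4:160/7 -2:152/13 0:139/21 2:121/27 4:106/23 6:97/13 8:98/6 10:110/5 12:121/3 14:126/8 16:125/15 18:119/21 20:113/24 22:108/25 24:104/23 26:100/20 28:98/16 30:95/11 32:94/9 34:93/9 36:91/9 38:89/9 40:87/9 42:84/11 44:79/13 46:75/16 48:72/20 50:70/22 52:70/24 54:72/28 56:73/33 58:71/38 60:66/39 62:59/33 64:57/23 66:61/14 68:69/7
head shift [0 0] 0.8751164
%%%%%%%%%#*.                 ..::=#%%%%%%%%%
%%%%%%%%%%#-                ...::-*#*##%%%%%
%%%%%%%%%%%*.              .::..::-=-=*%%%%%
%%%%%%%%%%%#-..            :+:..:::..:+%%%%%
%%%%%%%%%%%%*++-           :+-:..::...=%%%%%
%%%%%%%%%%%%%##+.          :=-....:..:=#%%%%
%%%%%%%%%%%%%%%*:          .:.  ....:-=*#%%%
%%%%%%%%%%%%%%%#-.               .:--===*#%%
%%%%%%%%%%%%%%%%*:..            .:---====+*%
%%%%%%%%%%%%%%%%#-.           .:---====-==+#
%%%%%%%%%%%%%%%%#-.         .:--=====-=====*
%%%
[... 601 characters left out ...]
+=====++==-:--=======----
%%%%%%%#*+==-=**+***+==++===----========--:-
%%%%%%%*====+*+*****+++++=--=*#*+========-::
%%%%%%%#***###*+**++++++=--+#%%%#+=======-::
%%%%%%%%%%%%#%#*+**++===--+%%@@%%*+====-=--:
%%%%%%%%%%%%%%%#==**+=--+#%@@@%#*+++====---:
%%%%%%%%%%%%%%%#--=**=-+#%@@@%#*++=+=------:
%%%%%%%%%%%%%%%#-::=***#%@@@%#*++===-::-=--:
%%%%%%%%%%%%%%%#-:.:+*##%@%#*++++=--:.:-=---
%%%%%%%%%%%%%%%#=::=***#%%#*+++==---:::-==+=
#%%%%%%%%%%%%%%#+==+*#**#*++++==-=++=--=+**+
%%%%%%%%%%%%%%%#*###+*#+**+++=--=+***+=+**+-
@%%%%%%%%%%%%%%%%@@%#++==*++=-:-+*****+++==-
@@%%%#%%%%%%%%@@@@@%*=--:==--:-=+*****+=--==
@@@@%%@@%%%%%@@@@@%#=---::-:::-++****+-::--=
%%%@@@@@@@%%%@@@%%*=----::-:.:-=++**+-:::-==
```

```bash
python3 -m crank '[[0.001,0,-0.002,0,0,0],[0.002,0,-0.004,0,0,0],[0.0025,0,-0.006,0,0,0],[0.003,0,-0.008,0,0,0],[0.003,0,-0.010,0,0,0],[0.003,0,-0.012,0,0,0],[0.003,0,-0.013,0,0,0],[0.003,0,-0.014,0,0,0]]'
python3 -m crank '[[0,0,-0.0005,0,0,0],[0,0,-0.001,0,0,0],[0,0,-0.0015,0,0,0],[0,0,-0.002,0,0,0],[0,0,-0.0025,0,0,0],[0,0,-0.003,0,0,0],[0,0,-0.0035,0,0,0],[0,0,-0.004,0,0,0]]'
```

```text
t: 24.18
tool_pos: [625.6, -79.5, 81.1]
eef_rot: [0.722, 0.692, 0.0, 0.0]
contact_force: [-0.4, 0.6, 7.8]
gripper_width: -0.3
gripper_force: 3.4
t: 24.85
tool_pos: [626.9, -79.7, 79.7]
eef_rot: [0.722, 0.692, 0.001, 0.002]
contact_force: [-2.4, 1.1, 13.4]
gripper_width: -0.3
gripper_force: 6.8
```

```bash
python3 -m crank '[[0,0,-0.0005,0,0,0],[0,0,-0.001,0,0,0],[0,0,-0.0015,0,0,0],[0,0,-0.002,0,0,0],[0,0,-0.0025,0,0,0],[0,0,-0.003,0,0,0],[0,0,-0.0035,0,0,0],[0,0,-0.004,0,0,0]]'
```

```text
t: 25.52
tool_pos: [629.3, -80.1, 76.7]
eef_rot: [0.722, 0.692, 0.003, 0.004]
contact_force: [0.4, 0.8, 12.9]
gripper_width: -0.4
gripper_force: 6.5
```

```bash
python3 -m crank '[[0,0,-0.001,0,0,0],[0,0,-0.002,0,0,0],[0,0,-0.003,0,0,0],[0,0,-0.004,0,0,0],[0,0,-0.005,0,0,0],[0,0,-0.006,0,0,0],[0,0,-0.006,0,0,0],[0,0,-0.006,0,0,0]]'
python3 bar.py
```

```text
t: 26.18
tool_pos: [623.6, -79.2, 65.4]
eef_rot: [0.722, 0.692, -0.001, -0.001]
contact_force: [-0.2, -0.1, -0.4]
gripper_width: 0.2
gripper_force: 0.0
[ 49.7 -19.2] 65.36227809452053 [-0.2 -0.1 -0.4]
-14:155/9 -12:138/6 -10:114/7 -8:98/18 -6:95/23 -4:101/23 -2:113/18 0:125/13 2:133/18 4:137/25 6:136/31 8:131/35 10:125/35 12:119/36 14:113/35 16:109/34 18:105/32 20:101/28 22:97/24 24:94/19 26:91/15 28:88/11 30:86/8 32:85/8 34:82/9 36:79/11 38:75/15 40:70/18 42:66/21 44:61/23 46:56/24 48:51/24 50:45/24 52:39/22 54:34/19 56:30/15 58:26/12 60:23/11 62:22/11 64:20/11 66:18/11 68:16/9
head shift [0 0] 0.8766299
%%%%%%#-.                     .=#%%%%%%%%%%%
%%%%%%#*:                      -*%%%%%%%%%%%
%%%%%%%#-   ..              ...:+%%%%%%%%%%%
%%%%%%%%*. .:.              ....=#%%%%%%%%%%
%%%%%%%%#-..:.               .::-***%%%%%%%%
%%%%%%%%%*-  .               .::-===*%%%%%%%
%%%%%%%%%#=.                 .::-====**%%%%%
%%%%%%%%%%*-                 .:::-=-==+#%%%%
%%%%%%%%%%#=.               ...::::::-=+*#%%
%%%%%%%%%%%*-..            .:...::...:-==*#%
%%%%%%%%%%%#*++:           .:...:::. 
[... 612 characters left out ...]
+---=====-::--=====------
%%%%%%%%%%%#*===+***+==+++==-:---======-:---
%%%%%%%%%%###*=-=+**+++++=--=*#*=======----=
%%%%%%%%%%*****+-=+++++==--+#%%%#+=====----=
%%%%%%%%%*==+**===+++===--+%@@@%%*+=====-:--
%%%%%%%%#+-=++*+==+++=--+#%@@@%#*+++===-----
%%%%%%%#*--++***++=====+#%@@@%#*++++=-----:-
%%%%%%%*=-=+###*+*+=-=#%%@@@%#*++===-::-=-:-
%%%%%%#+-=*#%%%*==+++*%@@@%#*++++==-:.:-----
%%%%%%##+#%%%%%#=:=+*#%%%%#*+++===--:::-==+-
#%%%%%%##%%%%%%#+-=+**###*+++===-=++=--=+**=
%%%%%%%%%%%%%%%#*##++*+*+++++=--=+***+=+**+-
@%%%%%%%%%%%%%%%%%%#++=======-:-+*****+++==-
@@%%%#%%%%%%%%%@@@@%+--==:---:-=+*****+=--==
@@@@%%@@@%%%%@@@@@%#=---=:::::-++****+-::-==
%%%@@@@@@@%%%@@@@%*=----=-:..:-=++**+-:::-==
```

It snapped: the force went to zero and the bar dropped away. I'll follow it down to confirm the hard stop.

```bash
python3 -m crank '[[0.0005,0,-0.001,0,0,0],[0.001,0,-0.002,0,0,0],[0.0015,0,-0.003,0,0,0],[0.0015,0,-0.004,0,0,0],[0.0015,0,-0.005,0,0,0],[0.0015,0,-0.006,0,0,0],[0.0015,0,-0.007,0,0,0],[0.0015,0,-0.0075,0,0,0]]'
python3 -m crank '[[0,0,-0.0005,0,0,0],[0,0,-0.001,0,0,0],[0,0,-0.0015,0,0,0],[0,0,-0.002,0,0,0],[0,0,-0.0025,0,0,0],[0,0,-0.003,0,0,0],[0,0,-0.003,0,0,0],[0,0,-0.003,0,0,0]]'
```

```text
t: 26.9
tool_pos: [626.4, -79.5, 58.6]
eef_rot: [0.722, 0.692, -0.0, -0.0]
contact_force: [-0.4, 0.1, -0.7]
gripper_width: 0.0
gripper_force: 0.1
t: 27.57
tool_pos: [626.8, -79.5, 56.4]
eef_rot: [0.722, 0.692, 0.0, 0.0]
contact_force: [-1.1, -0.2, 5.2]
gripper_width: -0.1
gripper_force: 2.5
```

```bash
python3 -m crank '[[0,0,-0.0005,0,0,0],[0,0,-0.001,0,0,0],[0,0,-0.0015,0,0,0],[0,0,-0.002,0,0,0],[0,0,-0.0025,0,0,0],[0,0,-0.003,0,0,0],[0,0,-0.003,0,0,0],[0,0,-0.003,0,0,0]]'
python3 -m crank '[[0,0,0.01,0,0,0],[0,0,0.03,0,0,0],[0,0,0.05,0,0,0],[0,0,0.075,0,0,0],[0,0,0.1,0,0,0],[0,0,0.125,0,0,0],[0,0,0.15,0,0,0],[0,0,0.15,0,0,0]]'
python3 -m crank '[[-0.02,0.003,0,0,0,0],[-0.04,0.006,0,0,0,0],[-0.06,0.010,0,0,0,0],[-0.085,0.015,0,0,0,0],[-0.11,0.02,0,0,0,0],[-0.135,0.025,0,0,0,0],[-0.150,0.027,0,0,0,0],[-0.150,0.027,0,0,0,0]]'
python3 bar.py
```

```text
t: 28.23
tool_pos: [627.6, -79.5, 54.5]
eef_rot: [0.722, 0.692, 0.001, 0.001]
contact_force: [-2.3, 1.3, 9.3]
gripper_width: -0.1
gripper_force: 4.8
t: 28.9
tool_pos: [630.2, -80.3, 208.9]
eef_rot: [0.722, 0.692, 0.003, 0.004]
contact_force: [1.0, 0.5, 1.0]
gripper_width: 0.1
gripper_force: 0.0
t: 29.57
tool_pos: [472.7, -51.6, 201.7]
eef_rot: [0.722, 0.692, -0.001, -0.002]
contact_force: [-0.4, 1.0, -0.7]
gripper_width: 0.0
gripper_force: 0.0
[-102.4    1.1] 201.68298685835248 [-0.4  1.  -0.7]
-14:128/12 -12:113/17 -10:109/20 -8:106/24 -6:111/27 -4:126/26 -2:142/18 0:155/11 2:163/6 4:167/3 6:169/2 8:169/1 10:168/1 12:168/1 14:168/0 16:167/1 18:168/1 20:168/1 22:169/1 24:169/1 26:169/1 28:170/1 30:170/1 32:170/1 34:170/1 36:170/1 38:170/1 40:169/1 42:169/1 44:169/1 46:169/1 48:168/1 50:168/2 52:168/2 54:168/2 56:168/2 58:168/2 60:169/1 62:169/1 64:169/1 66:169/1 68:168/1
head shift [0 0] 0.8219443
%%%%%%%%%%%%%%%%%%%%%%%%%%%%%%%%%%%%%%%*. .-
%%%%%%%%%%%%%%%%%%%%%%%%%%%%%%%%%%%%%%%#-. :
%%%%%%%%%%%%%%%%%%%%%%%%%%%%%%%%%%%%%%%%*: .
%%%%%%%%%%%%%%%%%%%%%%%%%%%%%%%%%%%%%%%%#-  
%%%%%%%%%
[... 910 characters left out ...]
###*+++++===#%%%%%%#++#%%
%%%%%%%%%%%%%%#+**##*+++++===-=#%%%%%%#+=*%%
%%%%%%%%%%%%%%#+=+**+++++==-=*#%%%%%%%%*-=#%
%%%%%%%%%%###%#+-=++++++==-+#%@@@%###%%#==*%
%%%%%%%%%#**###*==++++====+%@@@@%#*+*##%*=+%
%%%%%%%%%*==+*#+-=+++==-+#%@@@%%#*++++*##==#
%%%%%%%%#+-+*+*+===+===+%@@@@%#*++++===##+-+
%%%%%%%%*-=**+**++==-+#%@@@@%#*+++==-:=#%#=-
%%%%%%%#+-=*###*+++++#%@@@%#*++++==-::=%%*--
%%%%%%%*=-+#%%%#=-+**#%@@%#*++++==--::=##+--
#%%%%%%#+*#%%%%#+===+*#%#**+++==-=++=-=##=--
%%%%%%%%##%%%%%%###==+**+++++=--=+***++**+-:
@%%%%%%%%%%%%%%%%@%+===+--=+=---+*****++++*=
@@@%%%@@%%%%%%@@@@@#+--==:---:-=******+==*#=
@@@@%%@@@%%%%@@@@@%#=--==:::::-++****+-:-++=
@@%@@@@@@@@%%@@@@%*=----=-:..:-=++**+-::-===
```

The bar reads about -9°, which is shut. I'll finish with a gentle confirming push on the head, to be sure the earlier sideways contact didn't draw the pin out.

```bash
python3 -m crank '[[0,0,-0.02,0,0,0],[0,0,-0.04,0,0,0],[0,0,-0.06,0,0,0],[0,0,-0.08,0,0,0],[0,0,-0.10,0,0,0],[0,0,-0.12,0,0,0],[0,0,-0.135,0,0,0],[0,0,-0.135,0,0,0]]'
python3 -m crank '[[0.005,-0.0002,0,0,0,0],[0.010,-0.0005,0,0,0,0],[0.015,-0.0007,0,0,0,0],[0.020,-0.001,0,0,0,0],[0.025,-0.0012,0,0,0,0],[0.030,-0.0014,0,0,0,0],[0.034,-0.0016,0,0,0,0],[0.037,-0.0018,0,0,0,0]]'
python3 -m crank '[[0.001,0,0,0,0,0],[0.002,0,0,0,0,0],[0.003,0,0,0,0,0],[0.004,0,0,0,0,0],[0.005,0,0,0,0,0],[0.006,0,0,0,0,0],[0.007,0,0,0,0,0],[0.007,0,0,0,0,0]]'
```

```text
t: 30.28
tool_pos: [474.9, -52.1, 64.4]
eef_rot: [0.722, 0.692, -0.001, -0.002]
contact_force: [0.1, 0.8, -0.1]
gripper_width: 0.0
gripper_force: 0.0
t: 30.95
tool_pos: [514.4, -54.3, 68.1]
eef_rot: [0.722, 0.692, 0.0, 0.0]
contact_force: [0.7, 0.1, -0.9]
gripper_width: 0.1
gripper_force: 0.0
t: 31.62
tool_pos: [516.1, -54.1, 67.2]
eef_rot: [0.722, 0.692, -0.003, -0.003]
contact_force: [-9.6, -1.2, 7.9]
gripper_width: -0.3
gripper_force: 5.1
```

```bash
python3 -m crank '[[0.001,0,0,0,0,0],[0.002,0,0,0,0,0],[0.003,0,0,0,0,0],[0.004,0,0,0,0,0],[0.004,0,0,0,0,0],[0.004,0,0,0,0,0],[0.004,0,0,0,0,0],[0.004,0,0,0,0,0]]'
python3 -m crank '[[-0.01,0,0,0,0,0],[-0.025,0.001,0,0,0,0],[-0.045,0.002,0.0,0,0,0],[-0.06,0.003,0.02,0,0,0],[-0.06,0.003,0.05,0,0,0],[-0.06,0.003,0.08,0,0,0],[-0.06,0.003,0.11,0,0,0],[-0.06,0.003,0.14,0,0,0]]'
python3 -m crank '[[-0.01,0,0.02,0,0,0],[-0.02,0,0.03,0,0,0],[-0.03,0,0.04,0,0,0],[-0.04,0,0.05,0,0,0],[-0.04,0,0.05,0,0,0],[-0.04,0,0.05,0,0,0],[-0.04,0,0.05,0,0,0],[-0.04,0,0.05,0,0,0]]'
python3 bar.py | head -4
python3 - <<'E'
from g import *
C=cap('top');A=T['img'].astype(int);B=C['img'].astype(int)
for n,b in dict(flux=(168,186,315,334),reel=(208,231,225,248),driver=(112,140,243,256),jar=(148,165,383,403),brush=(212,262,372,408),blower=(220,236,118,142),tray=(145,190,95,152)).items():
    a,e,f,h=b
    g=lambda I:I[a-6:e+6,f-6:h+6].mean(2).astype(np.float32)
    m=cv2.matchTemplate(g(B),g(A)[6:-6,6:-6].copy(),cv2.TM_CCOEFF_NORMED);print(n,np.array(cv2.minMaxLoc(m)[3])-6,m.max().round(2))
E
```

```text
t: 32.28
tool_pos: [516.2, -54.0, 66.8]
eef_rot: [0.722, 0.691, -0.006, -0.005]
contact_force: [-17.6, -0.7, 14.1]
gripper_width: -0.1
gripper_force: 9.0
t: 32.95
tool_pos: [464.8, -51.1, 209.4]
eef_rot: [0.722, 0.692, 0.001, 0.001]
contact_force: [0.4, 0.6, -0.2]
gripper_width: 0.2
gripper_force: 0.0
t: 33.62
tool_pos: [424.2, -51.2, 256.6]
eef_rot: [0.722, 0.692, -0.0, -0.001]
contact_force: [0.7, 0.6, 0.4]
gripper_width: 0.4
gripper_force: 0.0
[-150.9   -0.8] 256.60035782504826 [0.7 0.6 0.4]
-14:131/8 -12:114/13 -10:108/19 -8:106/22 -6:106/26 -4:115/29 -2:129/23 0:144/16 2:155/8 4:160/4 6:163/2 8:163/2 10:163/1 12:162/1 14:162/1 16:162/1 18:162/1 20:162/1 22:162/1 24:162/1 26:163/1 28:163/1 30:163/1 32:163/1 34:164/0 36:164/0 38:164/0 40:164/0 42:163/0 44:163/1 46:163/1 48:163/1 50:163/1 52:162/2 54:162/2 56:163/2 58:163/2 60:163/2 62:164/2 64:164/1 66:163/1 68:162/2
head shift [0 0] 0.818913
%%%%%%%%%#%%%%%%%%%%%%%%%%%%%%%%%%%%%%%%%%%%
flux [0 0] 1.0
reel [0 0] 1.0
driver [0 0] 1.0
jar [0 0] 1.0
brush [0 0] 1.0
blower [0 0] 1.0
tray [0 0] 1.0
```

```bash
python3 -c "
from station import robot
print(robot.finish_job())"
```

```text
the job is handed in; nothing more can be done
None
```

I handed the job in at about 34 s of the 64 s limit: the carriage is home, the pin head is tight against the clevis, the loop is snapped shut beneath the tip, and no bystander has moved in the top view. On the first try at closing the loop, the finger came down beyond the bar and pushed on it sideways, so I pressed the pin head against its stop once more (about 18 N) before handing in.

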